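# Lock a grinding tube onto the tube drive

### The job

Take the red-capped grinding tube out of the tray and put it cap-down into the bayonet socket of the tube drive: feel for the slots, push it down against the spring and twist it clockwise, just under a quarter turn, until it clicks up into its lock, then let go. Use a light hand, never forcing the tube against the socket, and leave everything else on the bench where it is.

Things in the scene. Friction and masses are not known exactly. Their poses are not given: they have to be found in the camera images.
- red_tube_centre (a point): Centre of the red-capped grinding tube, half-way up. It stands upright, cap down, loose in the tray: about 110 g, 110 mm tall, a frosted white round body 36 mm in diameter over a wider red cap, a red disc on its upper end. Grip it by the body, with about 40 N for the turn. z points up, x to one of the two opposite red stripes along the body. Turned half round it is the same.
- red_tube_foot (a point): Centre of the tube's lower end, 55 mm below its centre. The red cap reaches from here to 26 mm up, 49 mm in diameter, its lowest 5 mm tapering to 40 mm. Two lugs on opposite sides of the cap, 11 mm wide, 8 to 13 mm up, reach 30.5 mm from the axis. The cap was screwed on by hand: the lugs stand up to 0.7 rad either way from the stripes (x); this pose does not show it. Cap and body turn as one.
- socket (a point): Centre of the upper rim of the bayonet socket, a steel collar (bore 52 mm, outside 74 mm) on the tube drive, 75 mm above the bench. z up; x points to the middle of one of two opposite entry slots (yellow dots beside them). A lug has about 1.5 mm to spare each side in a slot (0.06 rad). Off the slots the lugs rest on the rim: tube centre 47 mm above it. Over 35 N between tube and socket is forcing.
- socket_floor (a point): Solid floor of the socket, 22.5 mm below the rim. Once the lugs are in the slots, the tube meets a sprung brass coupling (tube centre 42 mm above the rim, about 3 N there, 1.2 N more per mm). The lugs pass under the lips only when it is pressed down to a centre 33 to 36 mm above the rim (10 to 14 N); at 32.5 mm it stands on the floor. Anticlockwise turning is blocked.
- lock_notch (a point): One of the two lock notches, under the lip, 1.26 rad clockwise (seen from above) from a slot. Held down, the tube turns freely clockwise from slots to notches; 0.1 rad on, still in the notch, a solid stop is felt: twisting hard against it (over 0.5 Nm) is forcing. Let go there, the spring clicks the tube up to its locked height, centre 39 mm above the rim; let go short, it stays at 36 mm.
- drive: The tube drive, a fixed white and teal housing 165 mm (x) by 115 mm (y), 45 mm high; origin under its middle. The socket stands on its top, 25 mm from the middle towards x.
- blue_tube_centre (a point): Centre of a like tube with a blue cap in the same tray (the three stand about 95 mm apart); leave it.
- yellow_tube_centre (a point): Centre of a like tube with a yellow cap in the same tray; leave it.
- tray: Origin: underside centre of the fixed grey tray, 120 mm (x) by 290 mm (y), in which the three tubes stand in a row along y, in any order; its floor is 6 mm above the bench, its rim 14 mm.
- reagent_mid (a point): A white reagent bottle, 68 mm across, 150 mm tall, this point 40 mm above the bench; leave it.
- beaker_mid (a point): A glass beaker, 72 mm across, 85 mm tall, this point 40 mm above the bench; leave it.
- ball_jar_mid (a point): An amber jar with a steel lid, 56 mm across, 70 mm tall, this point 40 mm above the bench; leave it.
- marker: A blue marker pen lying on the bench, 125 mm long, 13 mm thick; leave it.
- spatula: A slim steel laboratory spatula lying on the bench, 200 mm long, 11 mm wide; leave it.

How it is judged:
By the outcome, as a careful person would: the job done as asked, in the order asked, and still so for the second after the job is handed in, with the robot touching nothing.
It also fails if it takes over 72 s, if anything falls off the work surface, if the arm or the gripper's body presses on something with over 40 N, if the wrist force passes 120 N, or if a joint passes its speed limit or range.

### The arm

A 7-joint arm with a two-finger parallel gripper is mounted at the origin on the work surface. World frame = base frame: x ahead of the robot, y to its left, z up, the work surface at z = 0. Lengths are in m, angles in rad, forces in N, time in s.
With the tool pointing down it reaches from about 0.35 to 0.9 m from the base axis. Payload 8.1 kg.
Tool frame: the origin (TCP) lies on the centre line of the jaws, within the pads' length; the fingertips stand 19 mm ahead of it and the grasp point (between the pads) is the TCP (arm.tip_reach is the distance from the TCP to the fingertips, in m); z points along the fingers, y is the line along which they close (so a half turn about z gives the same grasp; the last joint's range is limited). The gripper opens to 92 mm and grips with 3 to 60 N. Pads are 19 mm wide; open, the fingers measure 130 mm over their backs; the gripper's body (75 mm by 190 mm) begins 47 mm behind the grasp point.
Start: joints at [-1.396, 0.434, 0.025, 1.573, -0.012, 1.134, -0.075], TCP at [0.171, 0.601, 0.246] pointing down, gripper open.
Joint ranges: [-2.62, 2.62], [-0.44, 2.09], [-1.27, 1.32], [0.08, 2.57], [-1.32, 4.46], [0.12, 2], [-2.74, 2.74]. Speed limits (rad/s): [2.22, 2.22, 3.01, 3.01, 3.14, 3.14, 3.14].

### API

Orientations are given as a rotation vector (axis times angle).
In Python, from cell import arm gives the robot as it stands.
- The arm moves only by the tool arm_command, never from a script. Its argument "targets" is a list that holds one entry, the list of rows, each a list of 6 numbers: the shift along the tool's x, y, z in m, then the turn, a rotation vector about the tool's x, y, z in rad. A call has 1 to 10 rows; each row shifts and turns the commanded pose from where the row before left it, along the tool's axes as they then stand; what a row does not reach is not made up. A row lasts 1/8 s, in which the tool goes at most 62.5 mm and 10.7 degrees, less where a joint would pass 70% of its speed; a pose out of reach is approached as far as the arm can. A call with a gripper value outside its range is refused whole. "jaw" is the finger opening in m, from 0 to 0.0918, set as the call begins (left out, the last holds). The fingers move at their own pace and stop on an object; "newtons" is the grip in N (left out, the last holds). Time passes only in rows, so rows that do not move let the fingers close. It gives the time, the measured TCP pose, the force, the opening and the grip force at its end, in the units of the state.
- arm.observe(): the state, without advancing time (a new reading comes with each control period).
- arm.get_image(name): name is "scene" or "side" or "wrist"; returns a dict with "pixels" (420x560x3 uint8, red, green, blue), "z_map" (420x560 float32, m along the optical axis (not along the pixel's ray), 0 where there is no reading), "fx", "fy", "cx", "cy" (pixels), "dist" ([k1, k2, p1, p2, k3] as OpenCV has them; the pictures are not rectified), "xyz" and "rotation" of the camera in the world; the wrist camera has in their place "T_tool_cam" (4x4, takes a point from camera to tool coordinates, whose origin is the TCP and whose axes are the flange's). Camera axes: x right, y down, z forward; pixel columns grow to the right and rows downward; lengths in m; the calibration is good to about 2 mm. A picture is of the moment at which its call begins: read the wrist's pose just before it.
- arm.sign_off(): hands the job in; it is judged then, once.
The state is a dict: "clock": time; "joints": joint angles; "dq": joint speeds; "joint_efforts": joint torques, N m; "position": TCP position; "ee_rot": TCP orientation; "force": force on the tool from outside, world axes, zero at the start; "ft_torque": the same for the moment, N m; "width": opening from 0.0 (shut) to 1.0 (fully open); "gripper_force": force on a finger pad.
Only numpy, scipy, OpenCV 4.12 (cv2) and the standard library are available. Lean on these libraries where they do the work, as an engineer would, in place of code of your own. Each camera call takes 0.05 s, during which the arm holds its last target. There are 200 camera calls.

## Working session

There is one attempt and no reset: what is moved stays moved. The work goes in short steps, Python scripts to look and compute and a tool call to move; the robot and the scene stay as the last step left them, time stands still between calls to the robot, and variables do not carry over. Pictures are saved under pics/ and viewed, at most 10 in all, crops included, and the job is handed in when it is done.

Besides the shell and the picture viewer there is one more tool, called after "Request:" by a JSON object that holds its "name" and its "arguments". arm_command: Moves the arm, as the interface text tells. Its arguments: {"type":"object","properties":{"targets":{"type":"array","items":{"type":"array","items":{"type":"array","items":{"type":"number"}}}},"jaw":{"type":"number"},"newtons":{"type":"number"}},"required":["targets"]}

```bash
mkdir -p pics; cat > h.py <<'E'
import numpy as np, cv2
from scipy.spatial.transform import Rotation as R
from cell import arm
def rotm(r):
    r=np.array(r,float)
    return r if r.shape==(3,3) else (R.from_rotvec(r).as_matrix() if r.size==3 else R.from_quat(r).as_matrix())
def cam(name):
    s=arm.observe(); im=arm.get_image(name)
    if 'T_tool_cam' in im:
        T=np.eye(4);T[:3,:3]=rotm(s['ee_rot']);T[:3,3]=s['position'];T=T@np.array(im['T_tool_cam'])
    else:
        T=np.eye(4);T[:3,:3]=rotm(im['rotation']);T[:3,3]=im['xyz']
    im['T']=T; im['K']=np.array([[im['fx'],0,im['cx']],[0,im['fy'],im['cy']],[0,0,1]])
    return im
def rays(im,uv):
    n=cv2.undistortPoints(np.array(uv,float).reshape(-1,1,2),im['K'],np.array(im['dist'],float)).reshape(-1,2)
    return np.c_[n,np.ones(len(n))]@im['T'][:3,:3].T
def onplane(im,uv,z):
    d=rays(im,uv);o=im['T'][:3,3]
    return o+d*((z-o[2])/d[:,2])[:,None]
def depthpts(im,uv):
    uv=np.array(uv).reshape(-1,2);z=im['z_map'][uv[:,1].astype(int),uv[:,0].astype(int)]
    return im['T'][:3,3]+rays(im,uv)*z[:,None]
def save(im,name): cv2.imwrite('pics/'+name,cv2.cvtColor(im['pixels'],cv2.COLOR_RGB2BGR))
E
python3 - <<'E'
from h import *
print(arm.observe())
a=cam('scene');b=cam('side');
cv2.imwrite('pics/a.png',cv2.cvtColor(a['pixels'],cv2.COLOR_RGB2BGR));save(b,'b.png')
for i in (a,b): print(i['T'].round(3).tolist(),i['K'].tolist(),i['dist'])
w=cam('wrist');save(w,'w.png');print(w['T'].round(3),w['T_tool_cam'])
E
```

```text
{'clock': 0.0, 'joints': array([-1.39560415,  0.43523729,  0.0249658 ,  1.57412735, -0.01156647,
        1.13402161, -0.07513058]), 'dq': array([-0.00202001, -0.00129113,  0.00075708, -0.00046535,  0.00066287,
        0.00292291, -0.00059021]), 'joint_efforts': array([-3.11458916e-04, -6.67839932e+01,  9.85480249e-01, -3.14460003e+01,
       -6.03160984e-02,  4.25130478e-02,  1.79669028e-04]), 'position': array([0.1713176 , 0.60053448, 0.24492431]), 'ee_rot': array([-4.35070268e-01, -3.11126700e+00,  2.58938343e-03]), 'force': array([0.39577911, 0.28704002, 0.55387682]), 'ft_torque': array([ 0.0017231 , -0.00086692, -0.00454945]), 'gripper_force': 0.0, 'width': 0.9984086187615072}
[[0.166, 0.66, -0.733, 1.642], [0.986, -0.107, 0.127, -0.203], [0.005, -0.743, -0.669, 1.052], [0.0, 0.0, 0.0, 1.0]] [[471.0579669416388, 0.0, 270.1141617526432], [0.0, 471.0579669416388, 203.56505313303853], [0.0, 0.0, 1.0]] [0.03495236 0.         0.         0.         0.        ]
[[0.993, -0.076, 0.092, 0.458], [-0.118, -0.509, 0.852, -1.148], [-0.018, -0.857, -0.515, 0.769], [0.0, 0.0, 0.0, 1.0]] [[503.084086571839, 0.0, 291.4821746825608], [0.0, 503.084086571839, 200.56180739942724], [0.0, 0.0, 1.0]] [-0.12224955  0.          0.          0.          0.        ]
[[ 0.274  0.932  0.239  0.108]
 [ 0.962 -0.265 -0.068  0.619]
 [ 0.     0.248 -0.969  0.384]
 [ 0.     0.     0.     1.   ]] [[ 3.41540828e-04 -9.68741746e-01 -2.48071187e-01  6.64254082e-02]
 [ 9.99998688e-01 -6.19401783e-05  1.61866608e-03  2.31109848e-04]
 [-1.58343498e-03 -2.48071414e-01  9.68740453e-01 -1.38698448e-01]
 [ 0.00000000e+00  0.00000000e+00  0.00000000e+00  1.00000000e+00]]
```

View pics/a.png

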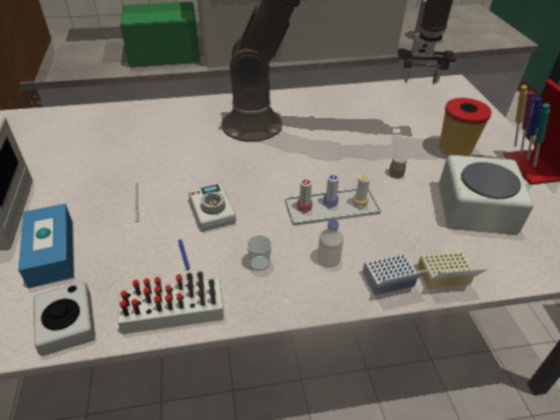

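View pics/b.png

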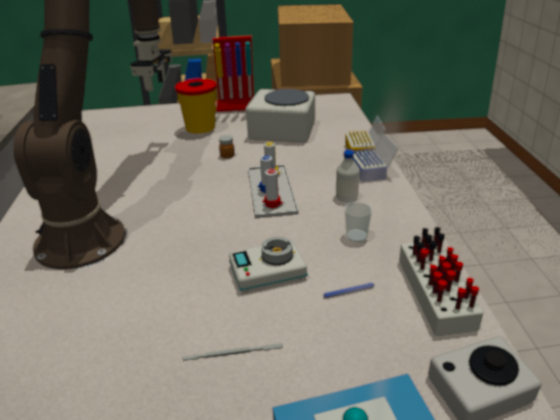

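The scene view shows the red tube at (305,195), with the blue and yellow tubes beside it in the tray, and the drive with its socket at (212,203). The side view has the red tube at (272,187) and the socket at (277,250).

```bash
python3 - <<'E'
from h import *
for nm,box,sb in (('scene',(285,170,320,220),(195,185,230,220)),('side',(255,160,290,212),(255,235,298,268))):
    im=cam(nm);hsv=cv2.cvtColor(im['pixels'],cv2.COLOR_RGB2HSV)
    m=((hsv[...,0]<8)|(hsv[...,0]>172))&(hsv[...,1]>110)&(hsv[...,2]>60)
    x0,y0,x1,y1=box;mm=np.zeros_like(m);mm[y0:y1,x0:x1]=m[y0:y1,x0:x1]
    n,l,st,c=cv2.connectedComponentsWithStats(mm.astype(np.uint8))
    for i in range(1,n):
        if st[i,4]>5: print(nm,st[i],c[i].round(1),'z.116',onplane(im,[c[i]],.116).round(3),'z.02',onplane(im,[c[i]],.02).round(3),'d',depthpts(im,[c[i]]).round(3))
    x0,y0,x1,y1=sb
    g=np.mgrid[x0:x1,y0:y1].reshape(2,-1).T
    p=depthpts(im,g);k=(p[:,2]>.070)&(p[:,2]<.08)
    q=p[k];print('rim pts',k.sum(),q.mean(0),q.min(0),q.max(0))
    (cx,cy),r=cv2.minEnclosingCircle(q[:,:2].astype(np.float32));print(cx,cy,r)
    k=(p[:,2]>.040)&(p[:,2]<.05);q=p[k]
    print('top',cv2.minAreaRect(q[:,:2].astype(np.float32)))
    big=cv2.resize(im['pixels'][y0-40:y1+40,x0-40:x1+60],None,fx=4,fy=4,interpolation=2)
    cv2.imwrite(f'pics/c_{nm}.png',big[...,::-1])
E
```

```text
scene [303 180   3   3   6] [303.8 181. ] z.116 [[0.529 0.096 0.116]] z.02 [[0.415 0.127 0.02 ]] d [[0.531 0.096 0.117]]
scene [298 202  14   6  41] [304.3 205.3] z.116 [[0.641 0.073 0.116]] z.02 [[0.538 0.101 0.02 ]] d [[0.55  0.098 0.031]]
scene [302 209   4   3   9] [303.7 209.9] z.116 [[0.66  0.067 0.116]] z.02 [[0.559 0.094 0.02 ]] d [[0.555 0.096 0.016]]
rim pts 177 [ 0.52409818 -0.19270042  0.07472824] [ 0.48661623 -0.22875639  0.07009861] [ 0.56266242 -0.15626062  0.07988103]
0.5241929292678833 -0.1924443244934082 0.03886280581355095
top ((0.49804550409317017, -0.19528472423553467), (0.16622500121593475, 0.1092379242181778), 1.0673227310180664)
side [268 169   7   4  21] [270.9 170.6] z.116 [[0.537 0.104 0.116]] z.02 [[0.548 0.288 0.02 ]] d [[0.537 0.105 0.115]]
side [263 196  19  12 142] [272.2 202.3] z.116 [[ 0.526 -0.068  0.116]] z.02 [[0.536 0.091 0.02 ]] d [[0.535 0.074 0.03 ]]
rim pts 320 [ 0.52302257 -0.19860475  0.07434593] [ 0.48654162 -0.2351127   0.07002862] [ 0.56014772 -0.15744408  0.07851288]
0.523593008518219 -0.19650015234947205 0.039445266127586365
top ((0.522639811038971, -0.1866111159324646), (0.11264587193727493, 0.10181549191474915), 86.67272186279297)
```

Request:
{"name": "arm_command", "arguments": {"targets": [[[-0.058, -0.01, -0.002, 0, 0, 0.105], [-0.058, -0.01, -0.002, 0, 0, 0.105], [-0.058, -0.01, -0.002, 0, 0, 0.105], [-0.058, -0.01, -0.002, 0, 0, 0.105], [-0.058, -0.01, -0.002, 0, 0, 0.105], [-0.058, -0.01, -0.002, 0, 0, 0.105], [-0.058, -0.01, -0.002, 0, 0, 0.105], [-0.058, -0.01, -0.002, 0, 0, 0.105], [-0.058, -0.01, -0.002, 0, 0, 0.105], [-0.058, -0.01, -0.002, 0, 0, 0.105]]]}}

```text
clock: 1.5
position: [0.512, 0.1515, 0.2659]
ee_rot: [1.94, 2.47, 0.001]
force: [1.1, -0.4, -0.1]
width: 1.002
gripper_force: 0.0
```

```bash
python3 - <<'E'
from h import *
s=arm.observe();print(s['position'],s['joints'].round(3),rotm(s['ee_rot']).round(3),s['clock'])
w=cam('wrist');save(w,'w1.png')
E
```

```text
[0.5120185  0.15151157 0.26586963] [-0.724  0.274  0.429  1.793 -0.127  1.101 -0.012] [[-0.237  0.971  0.001]
 [ 0.971  0.237  0.   ]
 [-0.     0.001 -1.   ]] 1.5
```

View pics/w1.png

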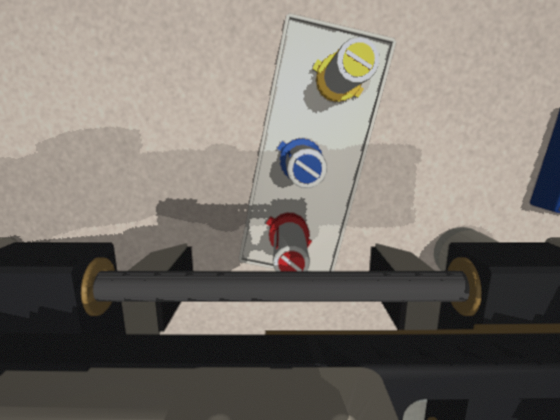

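The wrist view shows the red tube at (290,260), partly behind the gripper, with a lug near (268,225). I'll step back for a clear view.

Request:
{"name": "arm_command", "arguments": {"targets": [[[-0.05, -0.01, -0.005, 0, 0, 0], [-0.05, -0.01, -0.005, 0, 0, 0], [0, 0, 0, 0, 0, 0], [0, 0, 0, 0, 0, 0]]]}}

```text
clock: 2.05
position: [0.5161, 0.0522, 0.2757]
ee_rot: [-1.935, -2.474, -0.001]
force: [0.3, 0.5, 0.6]
width: 0.999
gripper_force: 0.0
```

```bash
python3 - <<'E'
from h import *
s=arm.observe();print(s['position'],s['joints'].round(3),s['clock'])
w=cam('wrist')
np.savez('w2.npz',pix=w['pixels'],z=w['z_map'],T=w['T'],K=w['K'],dist=w['dist'])
c=onplane(w,[[0,0]],.1)
# project tube expected
P=np.linalg.inv(w['T'])@np.array([.532,.1,.07,1]);uv=cv2.projectPoints(P[:3].reshape(1,3),np.zeros(3),np.zeros(3),w['K'],np.array(w['dist']))[0].ravel();print(uv)
x,y=uv.astype(int);x0=max(x-95,0);y0=max(y-75,0)
print(x0,y0)
cv2.imwrite('pics/w2.png',cv2.resize(w['pixels'][y0:y0+150,x0:x0+190],None,fx=4,fy=4,interpolation=2)[...,::-1])
a=cam('scene')
g=np.mgrid[310:350,215:270].reshape(2,-1).T;p=depthpts(a,g);p=p[p[:,2]>.09];print('bottle',np.median(p,0),p.min(0),p.max(0))
E
```

```text
[0.51605237 0.05220619 0.27568036] [-0.584  0.241  0.475  1.815 -0.122  1.115  0.176] 2.05
[306.3768282  155.69414037]
211 80
bottle [0.77241525 0.11993817 0.11255347] [ 0.74006876 -0.20288311  0.09011338] [1.6421331  0.15906688 1.05200093]
```

View pics/w2.png

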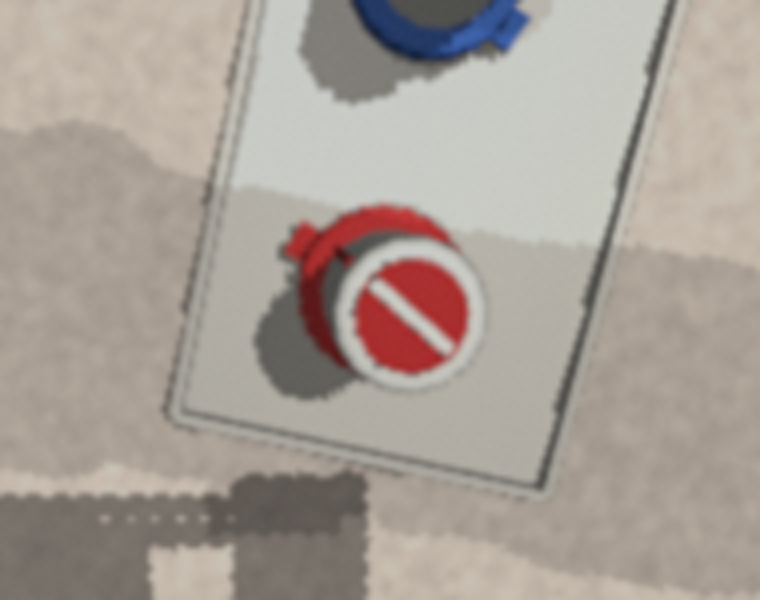

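The lug shows at crop (302,243), which is full-image (286.5,140.8). The disc centre is at about (314,158).

```bash
python3 - <<'E'
from h import *
d=np.load('w2.npz');im=dict(pixels=d['pix'],z_map=d['z'],T=d['T'],K=d['K'],dist=d['dist'])
hsv=cv2.cvtColor(im['pixels'],cv2.COLOR_RGB2HSV)
m=(((hsv[...,0]<8)|(hsv[...,0]>172))&(hsv[...,1]>120)&(hsv[...,2]>70)).astype(np.uint8)
m[:120]=0;m[190:]=0
cs=[c for c in cv2.findContours(m,cv2.RETR_EXTERNAL,cv2.CHAIN_APPROX_NONE)[0] if cv2.contourArea(c)>15]
for c in cs:
    p=c.reshape(-1,2);(e,ax,_)=cv2.fitEllipse(p);print(cv2.contourArea(c),e,ax,'top plane',onplane(im,[e],.116),'low',p.min(0),p.max(0))
disc=[cv2.fitEllipse(c) for c in cs if 285<p.mean()+0*1 or True]
# disc = comp near (314,158)
D=min(cs,key=lambda c:np.hypot(*(c.reshape(-1,2).mean(0)-[314,158])))
ctr=onplane(im,[cv2.fitEllipse(D)[0]],.116)[0];print('ctr',ctr, 'disc rad',np.hypot(*(onplane(im,D.reshape(-1,2),.116)-ctr)[:,:2].T).mean())
# white ring+disc: depth >.11
g=np.argwhere(np.ones(m.shape))[:,::-1];P=depthpts(im,g)
k=(P[:,2]>.108)&(P[:,2]<.122)&(np.hypot(P[:,0]-.532,P[:,1]-.1)<.035);(cx,cy),r=cv2.minEnclosingCircle(P[k][:,:2].astype(np.float32));print('depth top',P[k].mean(0),cx,cy,r,np.median(P[k][:,2]))
# lug pixels
ys,xs=np.nonzero(m);uv=np.c_[xs,ys]
q=onplane(im,uv,.019);rr=np.hypot(*(q-ctr)[:,:2].T)
k=(rr>.0265)&(xs<300)&(ys<160);lug=q[k];print('lug',k.sum(),lug.mean(0),rr[k].max())
v=lug.mean(0)-ctr;print('lug world angle',np.arctan2(v[1],v[0]), (uv[k].min(0),uv[k].max(0)))
# bar (white stripe) angle
Rw=rotm(arm.observe()['ee_rot']);ty=Rw[:,1];print('tool y angle',np.arctan2(ty[1],ty[0]))
bar=onplane(im,[[211+372/4,80+285/4],[211+450/4,80+352/4]],.116);b=bar[0]-bar[1];print('bar angle',np.arctan2(b[1],b[0]),bar)
E
```

```text
201.0 (308.6950378417969, 164.1344757080078) (11.35168743133545, 25.38020896911621) top plane [[0.5317564  0.09544342 0.116     ]] low [300 153] [321 172]
202.0 (318.2373046875, 153.06838989257812) (11.391650199890137, 25.657955169677734) top plane [[0.53751909 0.10709162 0.116     ]] low [306 145] [327 165]
305.5 (330.0763854980469, 170.86941528320312) (49.7210693359375, 102.61455535888672) top plane [[0.55231096 0.09426439 0.116     ]] low [282 132] [322 170]
ctr [0.53751909 0.10709162 0.116     ] disc rad 0.00793115507649355
depth top [0.53384838 0.10184022 0.11582995] 0.5343207120895386 0.10149481147527695 0.01796288788318634 0.11592743859308888
lug 70 [0.51036979 0.10323049 0.019     ] 0.0330048433761429
lug world angle -3.000321864953127 (array([282, 136]), array([289, 159]))
tool y angle 0.24517929509915976
bar angle 2.6908197792237782 [[0.52464657 0.10554858 0.116     ]
 [0.54576835 0.09532545 0.116     ]]
```

```bash
python3 - <<'E'
from h import *
d=np.load('w2.npz');im=dict(pixels=d['pix'],z_map=d['z'],T=d['T'],K=d['K'],dist=d['dist'])
ctr=np.array([.534,.1013,0])
hsv=cv2.cvtColor(im['pixels'],cv2.COLOR_RGB2HSV)
m=(((hsv[...,0]<8)|(hsv[...,0]>172))&(hsv[...,1]>120)&(hsv[...,2]>60))
m[:120]=0;m[150:]=0;m[:,292:]=0
ys,xs=np.nonzero(m);uv=np.c_[xs,ys]
q=onplane(im,uv,.0185)-ctr;rr=np.hypot(*q[:,:2].T);k=rr>.0265
a=np.unwrap(np.arctan2(q[k][:,1],q[k][:,0])%(2*np.pi))
print(k.sum(),rr.max(),'lug',a.mean(),a.min(),a.max(),(a.min()+a.max())/2)
# cap outline centre check
c=onplane(im,[[211+385/4,80+207/4]],.032);print('cap top far edge',c, c-ctr)
w=im['T'];Rw=rotm(arm.observe()['ee_rot']);pos=arm.observe()['position']
print('shift in tool to tube', Rw.T@(np.array([.534,.1013,.16])-pos))
E
```

```text
25 0.02983514001924956 lug 2.845794497845245 2.6733652459791384 3.02858671559159 2.850975980785364
cap top far edge [[0.52950225 0.12437028 0.032     ]] [[-0.00449775  0.02307028  0.032     ]]
shift in tool to tube [0.04233295 0.0292213  0.1154963 ]
```

Request:
{"name": "arm_command", "arguments": {"targets": [[[-0.057, -0.012, 0, 0, 0, 0], [-0.057, -0.012, 0, 0, 0, 0], [-0.057, -0.012, 0, 0, 0, 0], [-0.057, -0.012, 0, 0, 0, 0], [-0.057, -0.012, 0, 0, 0, 0], [0, 0, 0, 0, 0, 0], [0, 0, 0, 0, 0, 0]]]}}

```text
clock: 3.02
position: [0.5269, -0.238, 0.2752]
ee_rot: [-1.933, -2.475, -0.0]
force: [-0.1, 0.4, 0.7]
width: 1.0
gripper_force: 0.0
```

```bash
python3 - <<'E'
from h import *
s=arm.observe();print(s['position'],s['joints'].round(3),s['clock'])
w=cam('wrist')
np.savez('w3.npz',pix=w['pixels'],z=w['z_map'],T=w['T'],K=w['K'],dist=w['dist'])
P=np.linalg.inv(w['T'])@np.array([.524,-.195,.075,1]);uv=cv2.projectPoints(P[:3].reshape(1,3),np.zeros(3),np.zeros(3),w['K'],np.array(w['dist']))[0].ravel();print(uv)
x,y=uv.astype(int);x0=max(x-95,0);y0=max(y-75,0)
print(x0,y0)
cv2.imwrite('pics/w3.png',cv2.resize(w['pixels'][y0:y0+150,x0:x0+190],None,fx=4,fy=4,interpolation=2)[...,::-1])
g=np.argwhere(np.ones(w['z_map'].shape))[:,::-1];P=depthpts(w,g)
k=(P[:,2]>.072)&(P[:,2]<.079)&(np.hypot(P[:,0]-.524,P[:,1]+.195)<.05);(cx,cy),r=cv2.minEnclosingCircle(P[k][:,:2].astype(np.float32));print('rim',k.sum(),P[k].mean(0),cx,cy,r)
hsv=cv2.cvtColor(w['pixels'],cv2.COLOR_RGB2HSV)
m=((hsv[...,0]>20)&(hsv[...,0]<35)&(hsv[...,1]>130)&(hsv[...,2]>120)).astype(np.uint8)
n,l,st,c=cv2.connectedComponentsWithStats(m)
for i in range(1,n):
    if st[i,4]>3:
        p=onplane(w,[c[i]],.075)[0];print(st[i],c[i],p,'r,ang',np.hypot(p[0]-cx,p[1]-cy),np.arctan2(p[1]-cy,p[0]-cx),depthpts(w,[c[i]]))
E
```

```text
[ 0.52694669 -0.23799191  0.27517774] [-0.096  0.363  0.592  1.683 -0.218  1.163  0.798] 3.025
[287.9439375  156.27666307]
192 81
rim 1924 [ 0.52173574 -0.19254795  0.07460661] 0.5218801498413086 -0.1936555802822113 0.037180569022893906
[247 150   3   3   9] [248. 151.] [ 0.48306715 -0.19971999  0.075     ] r,ang 0.039283916543603505 -2.9865989496342533 [[ 0.48059574 -0.2020411   0.04508303]]
[324 154   2   3   6] [324.5 155. ] [ 0.56004116 -0.18464742  0.075     ] r,ang 0.039209817971135194 0.23181294179002915 [[ 0.56427435 -0.18561767  0.04570197]]
```

View pics/w3.png

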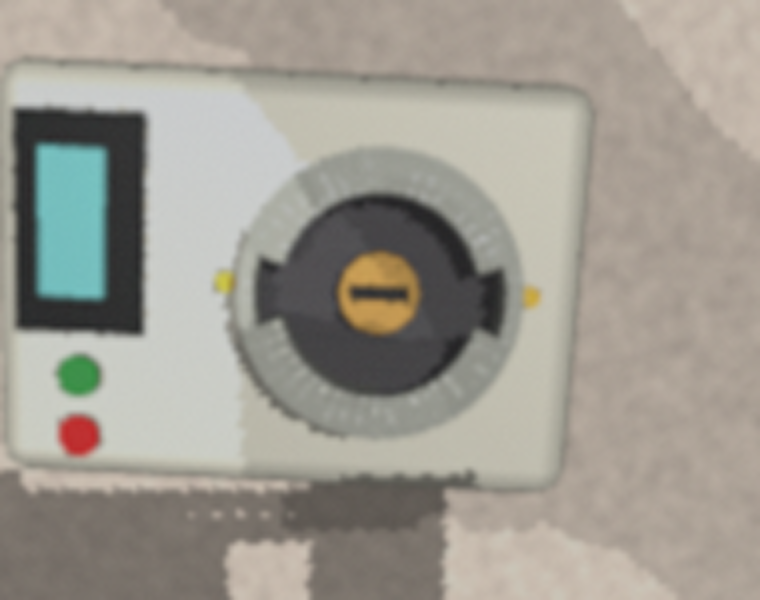

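The socket's slots lie at crop (267,291) and (492,302) and the yellow dots at (224,282) and (531,297). That puts the slot axis at about 0.195 rad in the world and the socket at (0.522, -0.1935). The lug axis is at -0.29 rad, so the tube needs a +0.486 rad turn. Now back to the tube.

Request:
{"name": "arm_command", "arguments": {"targets": [[[0.0546, 0.0145, 0, 0, 0, 0], [0.0546, 0.0145, 0, 0, 0, 0], [0.0546, 0.0145, 0, 0, 0, 0], [0.0546, 0.0145, 0, 0, 0, 0], [0.0546, 0.0145, 0.02, 0, 0, 0], [0.0546, 0.0145, 0.03, 0, 0, 0], [0, 0, 0.03, 0, 0, 0], [0, 0, 0, 0, 0, 0], [0, 0, 0, 0, 0, 0]]]}}

```text
clock: 4.2
position: [0.5323, 0.0983, 0.1975]
ee_rot: [1.935, 2.474, 0.001]
force: [-0.8, -0.4, 0.2]
width: 0.998
gripper_force: 0.0
```

```bash
python3 - <<'E'
from h import *
s=arm.observe();Rw=rotm(s['ee_rot']);print(s['position'],s['joints'].round(3),s['clock'],'to grasp',Rw.T@(np.array([.534,.1013,.079])-s['position']))
E
```

```text
[0.5323217  0.09831718 0.19750954] [-0.627  0.361  0.458  1.869 -0.193  0.953  0.161] 4.2 to grasp [0.00248599 0.00222574 0.11851199]
```

Request:
{"name": "arm_command", "arguments": {"targets": [[[0.0025, 0.002, 0.03, 0, 0, 0], [0, 0, 0.03, 0, 0, 0], [0, 0, 0.03, 0, 0, 0], [0, 0, 0.018, 0, 0, 0], [0, 0, 0.01, 0, 0, 0], [0, 0, 0, 0, 0, 0], [0, 0, 0, 0, 0, 0]]]}}

```text
clock: 5.08
position: [0.5342, 0.1011, 0.0795]
ee_rot: [1.936, 2.473, 0.002]
force: [-0.1, 0.4, -0.4]
width: 1.001
gripper_force: 0.0
```

Request:
{"name": "arm_command", "arguments": {"targets": [[[0, 0, 0, 0, 0, 0], [0, 0, 0, 0, 0, 0], [0, 0, 0, 0, 0, 0], [0, 0, 0, 0, 0, 0], [0, 0, 0, 0, 0, 0], [0, 0, 0, 0, 0, 0], [0, 0, 0, 0, 0, 0], [0, 0, 0, 0, 0, 0]]], "jaw": 0.02, "newtons": 20}}

```text
clock: 6.08
position: [0.5335, 0.101, 0.0784]
ee_rot: [1.936, 2.474, 0.0]
force: [1.0, 0.2, -1.0]
width: 0.384
gripper_force: 20.0
```

Request:
{"name": "arm_command", "arguments": {"targets": [[[0, 0, 0, 0, 0, 0], [0, 0, -0.02, 0, 0, 0], [0, 0, -0.04, 0, 0, 0], [0, 0, -0.05, 0, 0, 0], [0, 0, -0.03, 0, 0, 0], [0, 0, 0, 0, 0, 0], [0, 0, 0, 0, 0, 0], [0, 0, 0, 0, 0, 0]]], "jaw": 0.02, "newtons": 40}}

```text
clock: 7.08
position: [0.5326, 0.1009, 0.2171]
ee_rot: [-1.935, -2.473, 0.003]
force: [-0.4, 0.3, -1.1]
width: 0.387
gripper_force: 40.0
```

```bash
python3 - <<'E'
from h import *
s=arm.observe();print(s['position'],s['joints'].round(3),s['clock'],s['width'],s['force'])
Rw=rotm(s['ee_rot'])
w=cam('wrist');c=cam('side')
for i,z in ((w,0),(c,0)):
    T=np.linalg.inv(i['T'])@np.r_[s['position']-[0,0,.0175],1]
    uv=cv2.projectPoints(T[:3].reshape(1,3),np.zeros(3),np.zeros(3),i['K'],np.array(i['dist'],float))[0].ravel();print(uv)
    x,y=uv.astype(int);i['crop']=cv2.resize(i['pixels'][max(y-70,0):max(y-70,0)+140,max(0,x-95):max(0,x-95)+190],(760,560))[...,::-1]; print(max(0,x-95),max(y-70,0))
cv2.imwrite('pics/g.png',w['crop']);np.savez('g.npz',pix=w['pixels'],z=w['z_map'],T=w['T'],K=w['K'],dist=w['dist'])
cv2.imwrite('pics/gs.png',c['crop'])
E
```

```text
[0.53258095 0.10086956 0.21705656] [-0.643  0.343  0.472  1.841 -0.182  1.002  0.148] 7.075 0.3866695851727364 [-0.41831085  0.29654501 -1.10259591]
[280.41161015 265.2985927 ]
185 195
[268.30539034 143.892585  ]
173 73
```

View pics/g.png

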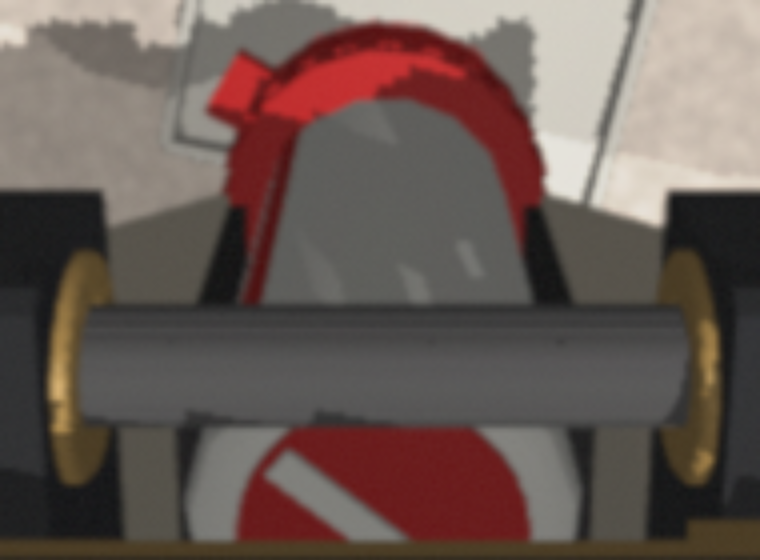

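The picture shows the gripped tube with the lug at crop (240,88), which is full-image (245,217), and the cap's front edge at (385,28).

```bash
python3 - <<'E'
from h import *
d=np.load('g.npz');im=dict(pixels=d['pix'],z_map=d['z'],T=d['T'],K=d['K'],dist=d['dist'])
s=arm.observe();Rw=rotm(s['ee_rot']);p0=np.array(s['position'])
f=lambda c:[185+c[0]/4,195+c[1]/4]
t=lambda uv,z:((onplane(im,uv,z)-p0)@Rw)
P=t([f(c) for c in [(242,50),(275,68),(235,125),(208,105),(240,88)]],.1575)
print('lug corners tool@.1575',P.round(4),np.hypot(P[:,0],P[:,1]),np.arctan2(P[:,0],P[:,1]))
g=np.argwhere(np.ones(im['z_map'].shape))[:,::-1];Q=depthpts(im,g)
q=(Q-p0)@Rw
hsv=cv2.cvtColor(im['pixels'],cv2.COLOR_RGB2HSV);m=(((hsv[...,0]<8)|(hsv[...,0]>172))&(hsv[...,1]>120)&(hsv[...,2]>50)).ravel()
k=m&(q[:,2]>.043)&(q[:,2]<.072)&(q[:,0]>-.01);z=q[k]
print('cap depth pts',k.sum(),z.min(0),z.max(0))
# circle fit on side wall pts excluding lug
side=z[(z[:,2]>.051)&(z[:,2]<.064)&(z[:,1]>-.02)]
A=np.c_[2*side[:,:2],np.ones(len(side))];c=np.linalg.lstsq(A,(side[:,:2]**2).sum(1),rcond=None)[0];print('circle',len(side),c[:2],np.sqrt(c[2]+c[0]**2+c[1]**2))
r=np.hypot(z[:,0]-c[0]*0,z[:,1]);L=z[(r>.0265)&(z[:,1]<-.015)];print('lug pts',len(L),L.mean(0),np.arctan2(L[:,0],L[:,1]).mean(), L[:,2].min(),L[:,2].max())
E
```

```text
lug corners tool@.1575 [[ 0.0209 -0.0221  0.0599]
 [ 0.018  -0.017   0.0599]
 [ 0.0087 -0.0235  0.0599]
 [ 0.012  -0.0277  0.0599]
 [ 0.0148 -0.0225  0.0599]] [0.03039097 0.02474866 0.02506192 0.03015512 0.02695031] [2.38359583 2.32683624 2.7866925  2.73273885 2.56179792]
cap depth pts 1764 [-0.00696262 -0.02783185  0.0432606 ] [0.02524558 0.02344288 0.06626551]
circle 222 [-0.00028541 -0.00051832] 0.024821677309223966
lug pts 109 [ 0.01537397 -0.0237449   0.0601543 ] 2.567316795671075 0.05876203505840664 0.06271478137924173
```

Request:
{"name": "arm_command", "arguments": {"targets": [[[-0.0567, -0.016, 0, 0, 0, 0], [-0.0567, -0.016, 0, 0, 0, 0], [-0.0567, -0.016, 0, 0, 0, 0], [-0.0567, -0.016, 0, 0, 0, 0], [-0.0567, -0.016, 0, 0, 0, 0], [0, 0, 0, 0, 0, -0.133], [0, 0, 0, 0, 0, -0.133], [0, 0, 0, 0, 0, -0.133], [0, 0, 0, 0, 0, -0.132], [0, 0, 0, 0, 0, 0]]]}}

```text
clock: 8.43
position: [0.5237, -0.1935, 0.2179]
ee_rot: [-1.22, -2.894, 0.0]
force: [0.4, -0.1, -0.9]
width: 0.387
gripper_force: 40.0
```

```bash
cat > st.py <<'E'
from h import *
s=arm.observe();Rw=rotm(s['ee_rot']);p=s['position']
print('clk',round(s['clock'],2),'pos',p.round(4),'yang',round(np.arctan2(Rw[1,1],Rw[0,1]),4),'tilt',Rw[2,:2].round(4),'F',s['force'].round(1),'M',s['ft_torque'].round(2),'w',round(s['width'],3),'j7',s['joints'][6].round(3))
print('tool shift to socket xy', (Rw.T@(np.array([.522,-.1935,p[2]])-p)).round(4))
E
python3 st.py
```

```text
clk 8.43 pos [ 0.5237 -0.1935  0.2179] yang 0.7728 tilt [ 0.0008 -0.0004] F [ 0.4 -0.1 -0.9] M [-0.01  0.02  0.01] w 0.387 j7 1.208
tool shift to socket xy [ 0.0012 -0.0012  0.    ]
```

Request:
{"name": "arm_command", "arguments": {"targets": [[[0.0015, -0.0007, 0.02, 0, 0, 0.0], [0, 0, 0.025, 0, 0, 0], [0, 0, 0.016, 0, 0, 0], [0, 0, 0.005, 0, 0, 0], [0, 0, 0, 0, 0, 0], [0, 0, 0, 0, 0, 0]]]}}

```text
clock: 9.18
position: [0.5229, -0.193, 0.1531]
ee_rot: [1.219, 2.894, 0.0]
force: [-0.8, 0.2, -0.1]
width: 0.386
gripper_force: 40.0
```

```bash
python3 st.py; python3 - <<'E'
from h import *
w=cam('wrist');cv2.imwrite('pics/i.png',w['pixels'][60:330,120:440][...,::-1].repeat(2,0).repeat(2,1))
E
```

```text
clk 9.18 pos [ 0.5229 -0.193   0.1531] yang 0.7735 tilt [-0.001   0.0007] F [-0.8  0.2 -0.1] M [-0.02  0.05  0.02] w 0.386 j7 1.246
tool shift to socket xy [ 0.0003 -0.0009 -0.    ]
```

View pics/i.png

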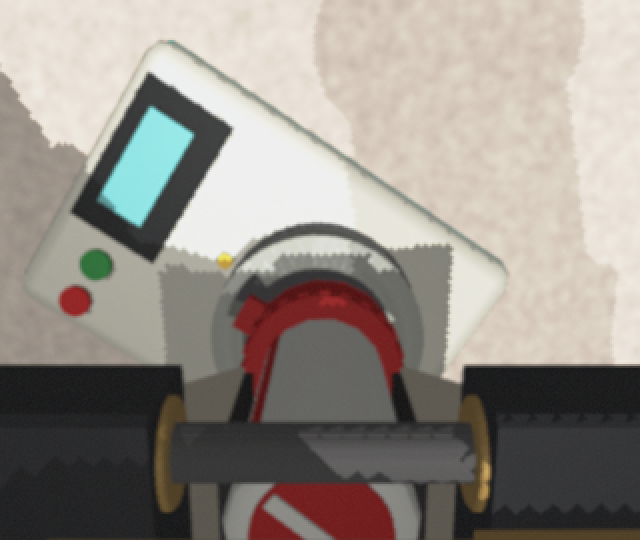

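The lug at (250,315) sits over the dark slot at (250,293), seen foreshortened, with the cap centred over the bore. I'll lower it gently.

Request:
{"name": "arm_command", "arguments": {"targets": [[[0.0003, -0.0003, 0.003, 0, 0, 0], [0, 0, 0.002, 0, 0, 0], [0, 0, 0.002, 0, 0, 0], [0, 0, 0.002, 0, 0, 0], [0, 0, 0, 0, 0, 0]]]}}

```text
clock: 9.85
position: [0.5219, -0.1928, 0.1432]
ee_rot: [-1.219, -2.895, 0.0]
force: [-0.2, 1.2, -0.2]
width: 0.387
gripper_force: 40.0
```

Request:
{"name": "arm_command", "arguments": {"targets": [[[0, 0, 0.001, 0, 0, 0], [0, 0, 0.001, 0, 0, 0], [0, 0, 0.001, 0, 0, 0], [0, 0, 0.001, 0, 0, 0], [0, 0, 0, 0, 0, 0]]]}}

```text
clock: 10.48
position: [0.522, -0.1928, 0.1394]
ee_rot: [-1.219, -2.896, -0.0]
force: [-0.0, -0.0, -0.9]
width: 0.38
gripper_force: 40.0
```

```bash
python3 st.py
```

```text
clk 10.47 pos [ 0.522  -0.1928  0.1394] yang 0.774 tilt [ 0. -0.] F [-0.  -0.  -0.9] M [-0.08  0.01  0.01] w 0.38 j7 1.255
tool shift to socket xy [-0.0005 -0.0005 -0.    ]
```

Nominal rim height is reached with no force. I'll continue in 1 mm steps.

Request:
{"name": "arm_command", "arguments": {"targets": [[[0, 0, 0.001, 0, 0, 0], [0, 0, 0.001, 0, 0, 0], [0, 0, 0, 0, 0, 0]]]}}

```text
clock: 10.85
position: [0.522, -0.193, 0.1374]
ee_rot: [1.219, 2.895, -0.0]
force: [0.8, -0.7, -1.6]
width: 0.386
gripper_force: 40.0
```

```bash
python3 st.py
```

```text
clk 10.85 pos [ 0.522  -0.193   0.1374] yang 0.7738 tilt [-0.0002 -0.    ] F [ 0.8 -0.7 -1.6] M [-0.27 -0.09 -0.01] w 0.386 j7 1.256
tool shift to socket xy [-0.0003 -0.0004  0.    ]
```

Request:
{"name": "arm_command", "arguments": {"targets": [[[0, 0, 0.001, 0, 0, 0], [0, 0, 0.001, 0, 0, 0], [0, 0, 0.001, 0, 0, 0], [0, 0, 0, 0, 0, 0]]]}}

```text
clock: 11.35
position: [0.522, -0.1929, 0.1344]
ee_rot: [1.219, 2.895, -0.0]
force: [0.9, -1.6, -0.1]
width: 0.388
gripper_force: 40.0
```

```bash
python3 st.py
```

```text
clk 11.35 pos [ 0.522  -0.1929  0.1344] yang 0.7738 tilt [-0.0002  0.    ] F [ 0.9 -1.6 -0.1] M [-0.49 -0.12 -0.01] w 0.388 j7 1.258
tool shift to socket xy [-0.0004 -0.0004  0.    ]
```

Request:
{"name": "arm_command", "arguments": {"targets": [[[-0.0005, -0.0002, 0.001, 0, 0, 0], [0, 0, 0.001, 0, 0, 0], [0, 0, 0.001, 0, 0, 0], [0, 0, 0, 0, 0, 0]]]}}

```text
clock: 11.85
position: [0.5222, -0.1932, 0.1315]
ee_rot: [-1.219, -2.896, -0.0]
force: [-2.5, 0.2, 5.1]
width: 0.384
gripper_force: 40.0
```

```bash
python3 st.py
```

```text
clk 11.85 pos [ 0.5222 -0.1932  0.1315] yang 0.7741 tilt [0.0001 0.0003] F [-2.5  0.2  5.1] M [ 0.01  0.38 -0.05] w 0.384 j7 1.261
tool shift to socket xy [-0.0001 -0.0004 -0.    ]
```

The spring force matches the expected height, with the centre about 39 mm up. I'll press on to about 34.5 mm.

Request:
{"name": "arm_command", "arguments": {"targets": [[[0.0002, -0.0002, 0.001, 0, 0, 0], [0, 0, 0.001, 0, 0, 0], [0, 0, 0.001, 0, 0, 0], [0, 0, 0.001, 0, 0, 0], [0, 0, 0.0005, 0, 0, 0], [0, 0, 0, 0, 0, 0], [0, 0, 0, 0, 0, 0]]]}}

```text
clock: 12.72
position: [0.5222, -0.1932, 0.1276]
ee_rot: [1.218, 2.895, 0.001]
force: [-2.3, 0.6, 9.5]
width: 0.387
gripper_force: 40.0
```

```bash
python3 st.py
```

```text
clk 12.72 pos [ 0.5222 -0.1932  0.1276] yang 0.774 tilt [-0.0004  0.0008] F [-2.3  0.6  9.5] M [ 0.17  0.57 -0.03] w 0.387 j7 1.264
tool shift to socket xy [-0.     -0.0003 -0.    ]
```

Request:
{"name": "arm_command", "arguments": {"targets": [[[0.0002, -0.0002, 0.0009, 0, 0, 0], [0, 0, 0, 0, 0, 0], [0, 0, 0, 0, 0, 0.04], [0, 0, 0, 0, 0, 0.06], [0, 0, 0, 0, 0, 0.06], [0, 0, 0, 0, 0, 0.06], [0, 0, 0, 0, 0, 0]]]}}

```text
clock: 13.6
position: [0.5228, -0.1936, 0.127]
ee_rot: [1.529, 2.741, 0.001]
force: [-0.5, 0.7, 10.6]
width: 0.388
gripper_force: 40.0
```

```bash
python3 st.py
```

```text
clk 13.6 pos [ 0.5228 -0.1936  0.127 ] yang 0.5533 tilt [-0.0018  0.0019] F [-0.5  0.7 10.6] M [-0.02  0.12 -0.05] w 0.388 j7 1.082
tool shift to socket xy [ 0.0005 -0.0006 -0.    ]
```

Request:
{"name": "arm_command", "arguments": {"targets": [[[0, 0, 0, 0, 0, 0.1], [0, 0, 0, 0, 0, 0.1], [0, 0, 0, 0, 0, 0.1], [0, 0, 0, 0, 0, 0.1], [0, 0, 0, 0, 0, 0]]]}}

```text
clock: 14.22
position: [0.523, -0.1938, 0.127]
ee_rot: [2.044, 2.382, 0.002]
force: [0.4, 0.2, 9.6]
width: 0.389
gripper_force: 40.0
```

```bash
python3 st.py
```

```text
clk 14.22 pos [ 0.523  -0.1938  0.127 ] yang 0.1526 tilt [-0.0014  0.0027] F [0.4 0.2 9.6] M [-0.16  0.03 -0.  ] w 0.389 j7 0.754
tool shift to socket xy [ 0.0004 -0.0009 -0.    ]
```

Request:
{"name": "arm_command", "arguments": {"targets": [[[0, -0.0003, 0, 0, 0, 0.1], [0, 0, 0, 0, 0, 0.1], [0, 0, 0, 0, 0, 0.1], [0, 0, 0, 0, 0, 0.1], [0, 0, 0, 0, 0, 0.1], [0, 0, 0, 0, 0, 0.1], [0, 0, 0, 0, 0, 0]]]}}

```text
clock: 15.1
position: [0.5226, -0.1939, 0.127]
ee_rot: [2.657, 1.672, 0.003]
force: [1.0, -0.6, 10.8]
width: 0.385
gripper_force: 40.0
```

```bash
python3 st.py
```

```text
clk 15.1 pos [ 0.5226 -0.1939  0.127 ] yang -0.4474 tilt [0.0002 0.0029] F [ 1.  -0.6 10.8] M [-0.19  0.13 -0.03] w 0.385 j7 0.271
tool shift to socket xy [ 0.0001 -0.0007 -0.    ]
```

Request:
{"name": "arm_command", "arguments": {"targets": [[[0, 0, 0, 0, 0, 0.025], [0, 0, 0, 0, 0, 0.025], [0, 0, 0, 0, 0, 0.025], [0, 0, 0, 0, 0, 0]]]}}

```text
clock: 15.6
position: [0.5226, -0.1939, 0.127]
ee_rot: [2.717, 1.573, 0.003]
force: [-1.1, -0.7, 11.6]
width: 0.387
gripper_force: 40.0
```

```bash
python3 st.py
```

```text
clk 15.6 pos [ 0.5226 -0.1939  0.127 ] yang -0.5212 tilt [0.0006 0.0028] F [-1.1 -0.7 11.6] M [-0.12  0.09 -0.01] w 0.387 j7 0.213
tool shift to socket xy [ 0.0001 -0.0007 -0.    ]
```

Request:
{"name": "arm_command", "arguments": {"targets": [[[0, 0, 0, 0, 0, 0.02], [0, 0, 0, 0, 0, 0], [0, 0, -0.001, 0, 0, 0], [0, 0, -0.001, 0, 0, 0], [0, 0, -0.0005, 0, 0, 0], [0, 0, 0, 0, 0, 0]]]}}

```text
clock: 16.35
position: [0.5226, -0.1939, 0.1294]
ee_rot: [2.732, 1.546, 0.003]
force: [0.9, 0.3, 8.0]
width: 0.385
gripper_force: 40.0
```

```bash
python3 st.py
```

```text
clk 16.35 pos [ 0.5226 -0.1939  0.1294] yang -0.5408 tilt [0.0006 0.0028] F [0.9 0.3 8. ] M [-0.31 -0.08  0.05] w 0.385 j7 0.194
tool shift to socket xy [ 0.     -0.0007 -0.    ]
```

Request:
{"name": "arm_command", "arguments": {"targets": [[[0, 0, -0.001, 0, 0, 0], [0, 0, -0.0005, 0, 0, 0], [0, 0, 0, 0, 0, 0]]]}}

```text
clock: 16.73
position: [0.5226, -0.1939, 0.1307]
ee_rot: [2.732, 1.546, 0.003]
force: [1.2, -0.5, 6.9]
width: 0.387
gripper_force: 40.0
```

```bash
python3 st.py
```

```text
clk 16.73 pos [ 0.5226 -0.1939  0.1307] yang -0.5409 tilt [0.0005 0.0028] F [ 1.2 -0.5  6.9] M [-0.4  -0.22 -0.06] w 0.387 j7 0.193
tool shift to socket xy [ 0.     -0.0007 -0.    ]
```

The tube has followed the spring up to about 38.3 mm, so it is in the notch. Releasing.

Request:
{"name": "arm_command", "arguments": {"targets": [[[0, 0, 0, 0, 0, 0], [0, 0, 0, 0, 0, 0], [0, 0, 0, 0, 0, 0], [0, 0, 0, 0, 0, 0], [0, 0, 0, 0, 0, 0], [0, 0, 0, 0, 0, 0], [0, 0, 0, 0, 0, 0]]], "jaw": 0.09}}

```text
clock: 17.6
position: [0.5213, -0.1934, 0.13]
ee_rot: [2.734, 1.547, 0.0]
force: [0.3, -0.2, -0.6]
width: 0.977
gripper_force: 0.0
```

Request:
{"name": "arm_command", "arguments": {"targets": [[[0, 0, -0.02, 0, 0, 0], [0, 0, -0.04, 0, 0, 0], [0, 0, -0.05, 0, 0, 0], [-0.04, 0, -0.03, 0, 0, 0], [0, 0, 0, 0, 0, 0], [0, 0, 0, 0, 0, 0]]]}}

```text
clock: 18.35
position: [0.5007, -0.2272, 0.2698]
ee_rot: [-2.734, -1.546, -0.001]
force: [0.0, 0.9, -0.7]
width: 0.979
gripper_force: 0.0
```

```bash
python3 st.py; python3 - <<'E'
from h import *
w=cam('wrist')
g=np.argwhere(np.ones(w['z_map'].shape))[:,::-1];P=depthpts(w,g)
k=(P[:,2]>.15)&(P[:,2]<.19)&(np.hypot(P[:,0]-.522,P[:,1]+.1935)<.04);print(k.sum(),'top z',np.median(P[k][:,2]),'expect .169 locked/.166',P[k].mean(0))
k=(P[:,2]>.068)&(P[:,2]<.082)&(np.hypot(P[:,0]-.522,P[:,1]+.1935)<.04);print('rim z',np.median(P[k][:,2]))
cv2.imwrite('pics/end.png',w['pixels'][...,::-1])
E
```

```text
clk 18.35 pos [ 0.5007 -0.2272  0.2698] yang -0.5412 tilt [ 0.0008 -0.0003] F [ 0.   0.9 -0.7] M [-0.05  0.09  0.01] w 0.979 j7 0.124
tool shift to socket xy [0.0399 0.0009 0.    ]
1822 top z 0.16899095466187575 expect .169 locked/.166 [ 0.52269816 -0.19302086  0.16876911]
rim z 0.07456178748145909
```

View pics/end.png

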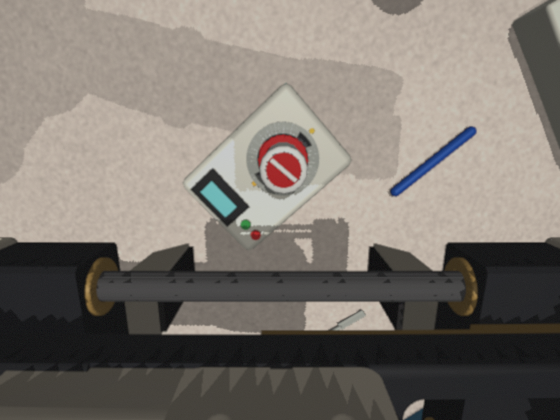

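The picture shows the tube upright in the socket at (283,168), its lugs out of sight under the lips. Its top is at 0.169 m, which is the locked height, and the gripper is clear.

```bash
python3 -c "
from cell import arm
print(arm.sign_off())"
```

```text
the job is handed in; nothing more can be done
None
```

The red-capped tube is locked cap-down in the drive socket and released, its top measured at the locked height (0.169 m). The readings I took in the socket stayed below about 12 N and 0.1 Nm, nothing else was touched, and the job was handed in at about 18 s on the robot's clock.

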